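# Set the gel comb in the casting tray and bolt it

### The arm

A 7-joint arm with a two-finger parallel gripper is mounted at the origin on the work surface. World frame = base frame: x ahead of the robot, y to its left, z up, the work surface at z = 0. Lengths are in m, angles in rad, forces in N, time in s.
With the tool pointing down it reaches from about 0.4 to 0.85 m from the base axis. Payload 10.4 kg.
Tool frame: the origin (TCP) lies on the centre line of the jaws, within the pads' length; the fingertips stand r.tip_reach ahead of it and the grasp point (between the pads) lies 8 mm behind it (r.tip_reach is the distance from the TCP to the fingertips, in m); z points along the fingers, x is the direction in which the jaws open and shut, and the axes are right-handed (so a half turn about z gives the same grasp; the last joint's range is limited). The gripper opens to 87 mm and grips with 3 to 60 N. Pads are 19 mm wide; open, the fingers measure 117 mm over their backs; the gripper's body (75 mm by 190 mm) begins 51 mm behind the grasp point.
Start: joints at [1.249, 0.332, -0.065, 1.46, 0.022, 1.35, -0.088], TCP at [0.184, -0.597, 0.234] pointing down, gripper open.
Joint ranges: [-2.6, 2.6], [-0.5, 2.12], [-1.47, 1.34], [0.16, 2.42], [-1.27, 4.41], [0.06, 2.06], [-2.6, 2.6]. Speed limits (rad/s): [2.22, 2.22, 2.79, 2.79, 3.14, 3.14, 3.14].

### API

Orientations are given as a 3x3 rotation matrix whose columns are the frame's x, y, z axes.
In Python, from station import r gives the robot as it stands.
- The arm moves only by the shell command python3 -m pendant 'ROWS' [OPENING] [FORCE]. ROWS is JSON, a list of rows, each a list of 6 numbers: the shift along the world's x, y, z in cm, then the turn, a rotation vector about the world's x, y, z in degrees. In form: [[x, y, z, wx, wy, wz], ...]. A call has exactly 5 rows; each row shifts and turns the commanded pose from where the row before left it; what a row does not reach is not made up. A row lasts 1/8 s, in which the tool goes at most 62.5 mm and 10.7 degrees, less where a joint would pass 70% of its speed; a pose out of reach is approached as far as the arm can. A call is refused whole if a number of a shift passes 6.25 or a number of a turn 10.7, either way. A call with a gripper value outside its range is refused whole. OPENING is the finger opening in cm, from 0 to 8.7, set as the call begins (- or left out, the last holds). The fingers move at their own pace and stop on an object; FORCE is the grip in N (left out, the last holds). Time passes only in rows, so rows that do not move let the fingers close, or fill a call up. It gives the time, the measured TCP pose, the force and the opening at its end, in the units of the state.
- r.get_obs(): the state, without advancing time (a new reading comes with each control period).
- r.snapshot(name): name is "scene" or "top" or "wrist"; returns the picture (384x512x3 uint8, blue, green, red); there is no depth.
- r.camera_model(name): a dict with "intrinsics" (3x3 intrinsics, pixels), "k1" (the pictures are not rectified: a ray, as slopes to the right and down, at radius r is drawn at 1 + k1 r^2 times it, then the intrinsics apply), "origin" and "rotation" of the camera in the world. Camera axes: x right, y up, looking along -z (the intrinsics and any distortion apply to the point x, -y, -z); pixel columns grow to the right and rows downward; lengths in m; the calibration is good to about 2 mm. A picture is of the moment at which its call begins: read the wrist's pose just before it. camera_model takes no time and is no camera call; for the wrist camera it gives the pose at the moment of the call.
- r.hand_in(): hands the job in, once; it reports no verdict.
The state is a dict: "time_s": time; "q": joint angles; "qd": joint speeds; "tau": joint torques, N m; "tcp_pos": TCP position; "ee_rot": TCP orientation; "force": force on the tool from outside, world axes, zero at the start; "ft_torque": the same for the moment, N m; "gripper_width": finger opening in m.
Only numpy, scipy, OpenCV 4.12 (cv2) and the standard library are available. Lean on these libraries where they do the work, as an engineer would, in place of code of your own. Each camera call takes 0.05 s, during which the arm holds its last target. There are 200 camera calls.

### The job

Get the casting tray ready: press down the narrow-tooth end of the comb in its storage nest so that it tips up, take it by the raised end and lift it out. Lower it into the tray's slotted guide, wide tooth in the wide slot, until all six teeth are in and the bar is down flat on the guide, then slide the bolt fully across over the comb's end. Leave the other things on the bench where they are, and let go of everything.

Things in the scene. Friction and masses are not known exactly. Their poses are not given: they have to be found in the camera images.
- comb_center (a point): Centre of the comb's grip bar. White plastic comb, about 90 g: a bar 104 long x 34 wide x 22 mm high, with a row of six 16 mm long teeth under its middle line. Frame: x along the bar towards the wide-tooth end, y across its width, z out of its top (teeth point to -z). Bar's top at z +11, underside -11, ends at x +-52 mm.
- comb: The comb; same axes, origin on the bar's underside, 2 mm from its centre towards the narrow-tooth end. From this origin along x the teeth's centres are at -37.5, -22.5, -7.5, 7.5, 22.5 (each 9 mm wide) and 40 mm (the wide one, 14 mm). Teeth are 5 mm thick; the last 4 mm of each are 2 mm thinner and 2.5 mm narrower.
- comb_press_end (a point): Point on the bar's top face, 8 mm in from its narrow-tooth end (44 mm from its centre): where to press. Pressed straight down here the comb rocks on the nest's cross rod; after some 12 to 15 mm it tips over by itself (under 3 N) and stays tilted about 0.5 rad, wide-tooth end up.
- comb_wide_end (a point): Middle of the bar's end face at the wide-tooth end, the end that comes up (52 mm from the bar's centre). Tilted, the bar's end stands about 20 mm proud of the nest's rim and can be gripped above the rim across its 34 mm width, about 40 mm from the bar's centre, to 12 mm below its top face.
- nest: Fixed grey storage nest that holds the comb, teeth down, flush with its rim (z 64 mm). Origin on the table below the cross rod; x along the pocket towards its closed end (comb's wide-tooth end), z up. Outside x -57 to +64, y +-28 mm. Pocket 37 mm wide (1.5 mm beside the bar: no room for fingers), open at its -x end and sunk below the bar's -x half.
- nest_rod (a point): Middle of the top of the nest's steel cross rod (4.4 mm thick, along y, top at z 42 mm) on which the bar lies; it sits in the 6 mm gap between the third and fourth teeth. Draw the tilted comb out square to its own bar (along the comb's z) for 20 mm before moving it otherwise, or the teeth catch on the rod.
- tray: Fixed casting tray: clear base 180 x 130 mm with 26 mm high side walls, a grey comb guide with six slots and a sliding bolt. Origin on the table; x along the row of slots towards the wide slot, z up. Guide x -57 to +61, y +-23, top at z 34 mm; slots 2.5 mm larger than the teeth both ways, open below. Bolt's pedestal x -102 to -62, 58.5 mm high.
- guide_top (a point): Centre of the guide's top face (z 34 mm), axes as the tray. With the comb home, the bar's underside lies on this face, the bar's centre is straight above this point, 11 mm up, and the comb's x runs the same way as the tray's x.
- bolt (a joint): Sliding bolt of the tray, m: 0 = drawn back, 0.026 = fully across (slides along the tray's +x, 1.5 N friction, stays where left). Across, its steel tongue (26 mm wide, underside at z 59 mm) covers about 16 mm of the comb's narrow-tooth end, 3 mm above it; a comb that is not home blocks it.
- bolt_grip (a point): Centre (height z 79 mm) of the bolt's upright black grip: 14 mm along x, 12 mm across y, 26 mm high (z 65 to 91 mm), axes as the tray; moves with the bolt. At its foot the tongue reaches 15 mm ahead of it (+x) and 27 mm behind.
- tube_rack: Bystander, to be left alone: green tube rack, a block 100 x 65 x 30 mm; origin under its centre.
- pipette: Bystander, to be left alone: grey-white pipette lying flat, 220 mm long, 30 mm high; origin under its centre.
- yellow_jar: Bystander, to be left alone: clear jar with a yellow cap, 60 mm across, 75 mm high; origin under its centre.
- timer: Bystander, to be left alone: flat white bench timer, 60 x 60 x 22 mm; origin under its centre.
- beaker: Bystander, to be left alone: glass beaker, 68 mm across, 85 mm high; origin under its centre.
- plates: Bystander, to be left alone: glass plate lying flat, 100 x 80 x 12 mm; origin under its centre.
- reagent: Bystander, to be left alone: amber bottle, 60 mm across, 130 mm high; origin under its centre.
Mind the look-alikes: they are no part of the job. Leave any black or purple look-alike of the comb alone.

How it is judged:
On the way, in this order (a step that is already met when the one before it is completed fails the run):
1. the comb is tipped up in its nest, wide-tooth end raised (angle between comb_center's own z axis and vertical above 0.35 rad and z of comb_wide_end in the frame of nest_rod above 0.022 m and distance between comb_center and nest_rod below 0.025 m), for 0.2 s.
2. the comb is lifted clear of the nest (z of comb_center in the frame of nest_rod above 0.043 m), for 0.1 s.
3. the comb is home in the guide, all six teeth in, bolt still drawn back (horizontal distance between comb_center and guide_top below 0.004 m and z of comb_center in the frame of guide_top below 0.013 m and x of comb_wide_end in the frame of guide_top above 0.045 m and angle between comb_center's own z axis and vertical below 0.05 rad and angle between the x axis of comb_center and the x axis of tray, either way round below 0.06 rad and value of joint bolt below 0.015 m), for 0.2 s.
4. the bolt is across over the comb's end (value of joint bolt above 0.021 m), for 0.2 s.
At the end, for the whole second after the job is handed in: The comb rests in the tray's guide, wide tooth in the wide slot, its bar's centre within 4 mm sideways of the guide's centre, underside within 2 mm of the guide's top, level within 0.05 rad and in line within 0.06 rad, at rest; the bolt is at least 21 of its 26 mm across (horizontal distance between comb_center and guide_top below 0.004 m and z of comb_center in the frame of guide_top below 0.013 m and x of comb_wide_end in the frame of guide_top above 0.045 m and angle between comb_center's own z axis and vertical below 0.05 rad and angle between the x axis of comb_center and the x axis of tray, either way round below 0.06 rad and value of joint bolt above 0.021 m and linear speed of comb below 0.02 m/s); the robot touches nothing.
It fails at once if another thing on the bench is pushed more than 30 mm (distance of any of tube_rack, pipette, yellow_jar, timer, beaker, plates, reagent from where it was at the start of the episode above 0.03 m).
It also fails if it takes over 70 s, if anything falls off the work surface, if the arm or the gripper's body presses on something with over 40 N, if the wrist force passes 120 N, or if a joint passes its speed limit or range.

## Working session

There is one attempt and no reset: what is moved stays moved. The work goes in short steps, Python scripts to look and compute and a shell command to move; the robot and the scene stay as the last step left them, time stands still between calls to the robot, and variables do not carry over. Pictures are saved under pics/ and viewed, about 8 in all and at most 12, crops included, and the job is handed in when it is done.

```bash
ls; mkdir -p pics; python3 - <<'E'
from station import r
import cv2,numpy as np
o=r.get_obs();print(o['time_s'],o['tcp_pos'],o['ee_rot'],o['gripper_width'],r.tip_reach,o['force'])
a=r.snapshot('top');b=r.snapshot('scene')
cv2.imwrite('pics/top.png',cv2.resize(a,(800,600),interpolation=cv2.INTER_CUBIC));cv2.imwrite('pics/scene.png',cv2.resize(b,(800,600),interpolation=cv2.INTER_CUBIC))
for n in('top','scene','wrist'):print(n,r.camera_model(n))
E
```

```text
pics
0.0 [ 0.18386905 -0.59694562  0.23275842] [[ 2.94412890e-01 -9.55678194e-01 -4.88838878e-04]
 [-9.55677274e-01 -2.94413286e-01  1.32853827e-03]
 [-1.41357572e-03  7.60334132e-05 -9.99998998e-01]] 0.08735470641534389 0.011 [ 0.56478219 -0.47251092  0.33062198]
top {'intrinsics': array([[389.76391581,   0.        , 255.6294171 ],
       [  0.        , 389.76391581, 202.32138229],
       [  0.        ,   0.        ,   1.        ]]), 'k1': -0.09146932854694773, 'origin': array([ 0.37578881, -0.00689203,  1.24349051]), 'rotation': array([[ 1.75089681e-02,  9.84806921e-01, -1.72767949e-01],
       [-9.99841214e-01,  1.78182235e-02,  2.39176105e-04],
       [ 3.31396022e-03,  1.72736328e-01,  9.84962527e-01]])}
scene {'intrinsics': array([[373.60154191,   0.        , 260.62411204],
       [  0.        , 373.60154191, 189.96316033],
       [  0.        ,   0.        ,   1.        ]]), 'k1': -0.09261644923235246, 'origin': array([1.11880093, 0.40136564, 0.71554958]), 'rotation': array([[-0.59744039, -0.56659252,  0.56748383],
       [ 0.80179674, -0.40999397,  0.43477228],
       [-0.01367378,  0.7147572 ,  0.69923899]])}
wrist {'intrinsics': array([[304.50116256,   0.        , 255.69795068],
       [  0.        , 304.50116256, 192.52829559],
       [  0.        ,   0.        ,   1.        ]]), 'k1': -0.033944823516989533, 'origin': array([ 0.25920201, -0.57212938,  0.3826997 ]), 'rotation': array([[ 0.29482735,  0.91456103,  0.2768663 ],
       [-0.95555001,  0.28248483,  0.08441857],
       [-0.00100459, -0.2894485 ,  0.95719306]])}
```

View pics/top.png

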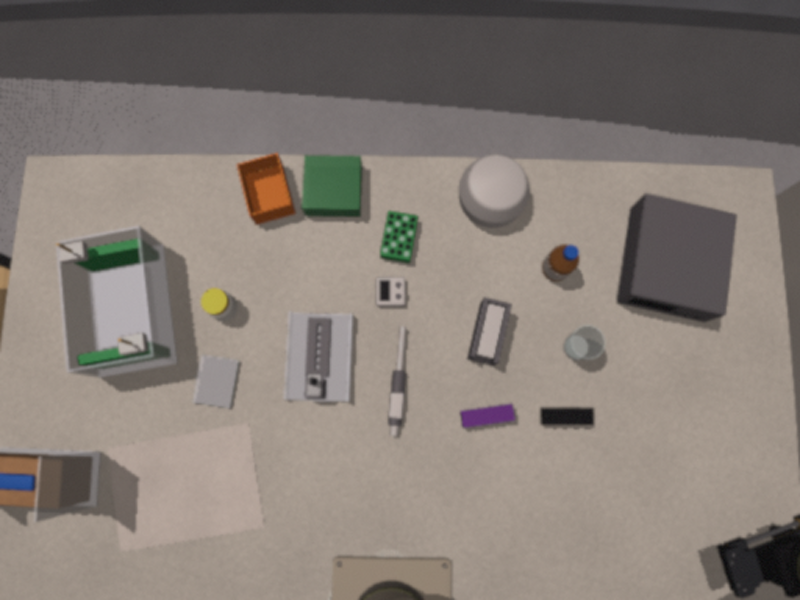

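View pics/scene.png

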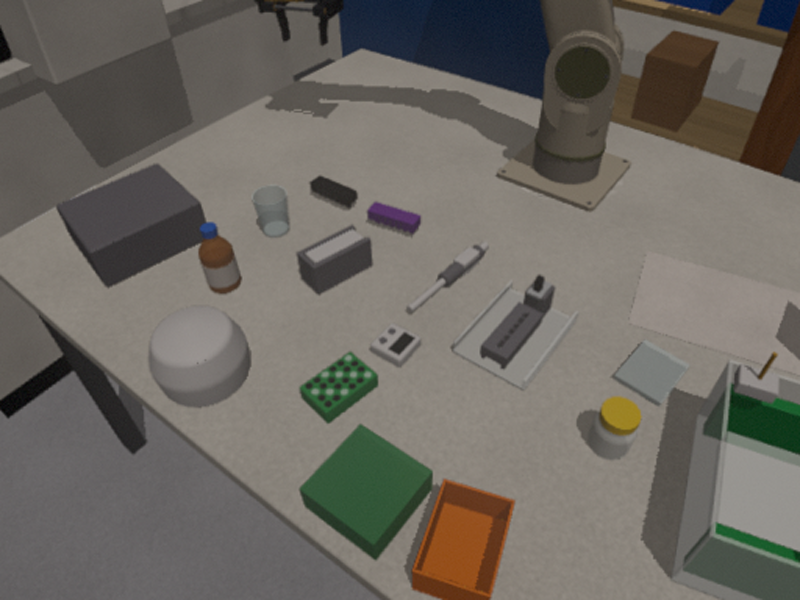

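Top view: nest with the white comb at about (490,332), tray at (320,358) with the bolt at its near (lower) end (315,385). The purple and black look-alikes lie at (487,416) and (567,416). Next I'll enlarge the nest and tray and set up the pixel helpers.

```bash
cat > h.py <<'E'
from station import r
import cv2,numpy as np
def ray(cam,u,v,m=None):
    m=m or r.camera_model(cam)
    K=m['intrinsics'];d=np.array([(u-K[0,2])/K[0,0],(v-K[1,2])/K[1,1]]);s=d.copy()
    for _ in range(20): s=d/(1+m['k1']*(s@s))
    return m['origin'],m['rotation']@np.array([s[0],-s[1],-1])
def at(cam,u,v,z,m=None):
    o,d=ray(cam,u,v,m);return (o+d*(z-o[2])/d[2])
def proj(cam,p,m=None):
    m=m or r.camera_model(cam)
    c=m['rotation'].T@(np.array(p)-m['origin']);s=np.array([c[0],-c[1]])/-c[2];s=s*(1+m['k1']*(s@s))
    return m['intrinsics'][:2,:2]@s+m['intrinsics'][:2,2]
E
python3 - <<'E'
from h import *
a=cv2.imread('pics/top.png');a=cv2.resize(a,(512,384),interpolation=cv2.INTER_AREA)
a=r.snapshot('top')
n=cv2.resize(a[180:245,290:340],None,fx=9,fy=9,interpolation=cv2.INTER_CUBIC)
t=cv2.resize(a[195:260,178:230],None,fx=9,fy=9,interpolation=cv2.INTER_CUBIC)[:, :350*1]
t=cv2.resize(a[195:260,182:228],None,fx=9,fy=9,interpolation=cv2.INTER_CUBIC)
n=n[:585];c=np.hstack([cv2.resize(n,(400,520)),cv2.resize(t,(368,520))]);cv2.imwrite('pics/c.png',c)
f=1.5625*0+0.64
for nm,u,v,z in(('comb far',494,305,.064),('comb near',486,358,.064),('tray c',320,358,.01),('slot far',321,322,.034),('slot near',317,371,.034),('grip',314,381,.091),('pip tip',403,328,.01),('pip end',394,434,.02),('timer',391,292,.02),('jar',214,300,.075)):
    print(nm,at('top',u*f,v*f,z).round(3))
E
```

```text
comb far [ 0.608 -0.194  0.064]
comb near [ 0.503 -0.177  0.064]
tray c [0.503 0.153 0.01 ]
slot far [0.573 0.151 0.034]
slot near [0.474 0.155 0.034]
grip [0.451 0.152 0.091]
pip tip [ 0.568 -0.015  0.01 ]
pip end [ 0.353 -0.001  0.02 ]
timer [0.64  0.011 0.02 ]
jar [0.606 0.359 0.075]
```

View pics/c.png

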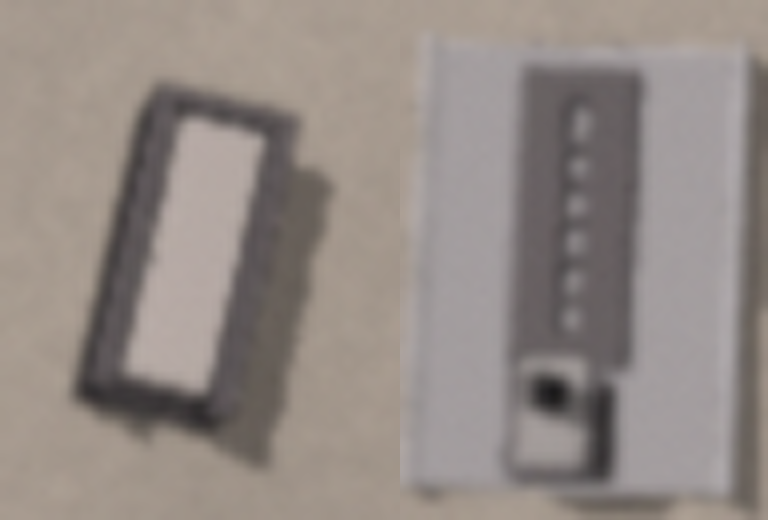

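The nest's comb axis runs near (0.503,-0.177) to far (0.608,-0.194), with the closed wall and wide end at the far end. The tray's wide slot is also at the far end, and its bolt is drawn back at the near end. I'm moving over the nest for a closer wrist look.

```bash
python3 -m pendant '[[3.7,4.1,0.3,0,0,-2.6],[3.7,4.1,0.3,0,0,-2.6],[3.7,4.1,0.3,0,0,-2.6],[3.7,4.1,0.3,0,0,-2.6],[3.7,4.1,0.3,0,0,-2.6]]' 8.7 && python3 -m pendant '[[3.7,4.1,0.3,0,0,-2.6],[3.7,4.1,0.3,0,0,-2.6],[3.7,4.1,0.3,0,0,-2.6],[3.7,4.1,0.3,0,0,-2.7],[0,0,0,0,0,-2.6]]' 0
python3 - <<'E'
from h import *
o=r.get_obs();m=r.camera_model('wrist');a=r.snapshot('wrist')
np.save('m1.npy',m,allow_pickle=True)
cv2.imwrite('pics/w1.png',cv2.resize(a,(800,600),interpolation=cv2.INTER_CUBIC))
print(o['time_s'],o['tcp_pos'],o['ee_rot'].round(4).tolist(),m['origin'],o['gripper_width'])
E
```

```text
time_s: 0.78
tcp_pos: [0.3699, -0.3908, 0.2486]
ee_rot: [[0.07, -0.998, -0.0], [-0.998, -0.07, -0.0], [0.0, 0.0, -1.0]]
force: [1.1, 0.7, 0.5]
gripper_width: 0.0871
time_s: 1.4
tcp_pos: [0.5197, -0.2233, 0.2605]
ee_rot: [[-0.15, -0.989, 0.001], [-0.989, 0.15, 0.002], [-0.002, -0.001, -1.0]]
force: [0.1, -0.9, -1.0]
gripper_width: 0.0448
1.4 [ 0.51966831 -0.22331293  0.26048351] [[-0.15, -0.9887, 0.0009], [-0.9887, 0.15, 0.0019], [-0.0021, -0.0006, -1.0]] [ 0.59741245 -0.23382816  0.41037615] 0.0447865838671365
```

View pics/w1.png

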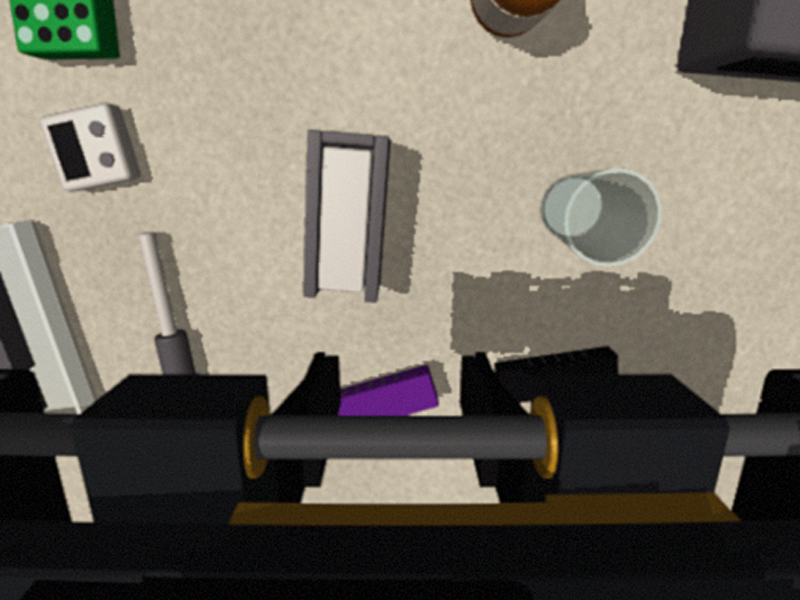

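Wrist view: the comb's top face has corners at about (324,147), (372,150), (364,293) and (318,290). The closed wall is at the far end (350,138) and the open end is near.

```bash
python3 - <<'E'
from h import *
m=np.load('m1.npy',allow_pickle=True).item()
P=[at('wrist',u*.64,v*.64,.064,m)[:2] for u,v in((324,147),(372,150),(364,293),(318,290))]
N=[at('wrist',u*.64,v*.64,.064,m)[:2] for u,v in((308,130),(389,137),(378,300),(304,296))]
for Q in(P,N):
    Q=np.array(Q);f=(Q[0]+Q[1])/2;n=(Q[2]+Q[3])/2;d=f-n
    print(Q.round(4).tolist(),'mid',((f+n)/2).round(4),'len',np.linalg.norm(d),'w',np.linalg.norm(Q[0]-Q[1]),np.linalg.norm(Q[2]-Q[3]),'yaw',np.degrees(np.arctan2(d[1],d[0])),np.degrees(np.arctan2(*(Q[0]-Q[3])[::-1])),np.degrees(np.arctan2(*(Q[1]-Q[2])[::-1])))
E
```

```text
[[0.6126, -0.1825], [0.6055, -0.2152], [0.5043, -0.1921], [0.5119, -0.158]] mid [ 0.5586 -0.1869] len 0.1037227608796712 w 0.03344863245372602 0.03483741881777101 yaw -13.249469080360388 -13.634087200018097 -12.865431409052814
[[0.6253, -0.1737], [0.6123, -0.2282], [0.4973, -0.2016], [0.5088, -0.1466]] mid [ 0.5609 -0.1875] len 0.1188194114203691 w 0.056060805217018235 0.056262522310197995 yaw -13.06067820274042 -13.106078598116845 -13.014655871854947
```

Comb centre is (0.559,-0.187) and its yaw is -13.1°, and the nest outline agrees. The press point is (0.516,-0.177). Approaching with the jaws closed.

```bash
python3 -m pendant '[[-0.2,2.3,-4,0,0,-2.3],[-0.2,2.3,-4,0,0,-2.2],[0,0,-4,0,0,0],[0,0,-3,0,0,0],[0,0,-1.4,0,0,0]]' 0 && python3 -m pendant '[[0,0,-0.8,0,0,0],[0,0,-0.6,0,0,0],[0,0,-0.4,0,0,0],[0,0,-0.4,0,0,0],[0,0,0,0,0,0]]'; python3 -c "
from h import *
a=r.snapshot('scene');print(r.get_obs()['force'],r.get_obs()['tcp_pos'])
p=proj('scene',[.53,-.18,.07]).astype(int);print(p)
cv2.imwrite('pics/s1.png',cv2.resize(a[p[1]-60:p[1]+45,p[0]-70:p[0]+70],(700,525),interpolation=cv2.INTER_CUBIC))"
```

```text
time_s: 2.08
tcp_pos: [0.5118, -0.1827, 0.0949]
ee_rot: [[-0.233, -0.972, -0.002], [-0.972, 0.233, 0.001], [0.0, 0.003, -1.0]]
force: [-0.9, -0.0, 0.4]
gripper_width: 0.0011
time_s: 2.7
tcp_pos: [0.513, -0.1823, 0.0745]
ee_rot: [[-0.233, -0.972, -0.0], [-0.972, 0.233, -0.0], [0.0, 0.0, -1.0]]
force: [-0.2, -0.8, -0.1]
gripper_width: 0.0005
[ 0.98159785 -0.56166839 -0.07820323] [ 0.51306645 -0.18232293  0.07469142]
[222 150]
```

View pics/s1.png

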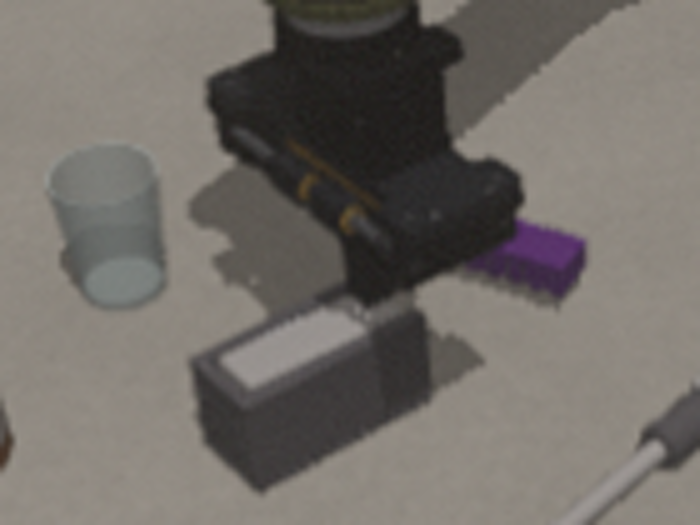

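The view shows the fingertip just at the comb's near end. The tool is about 6 mm short sideways, so I'll raise, correct, then press.

```bash
python3 -m pendant '[[0,0,0.6,0,0,0],[0.3,0.53,0,0,0,0],[0,0,0,0,0,0],[0,0,-0.6,0,0,0],[0,0,-0.3,0,0,0]]' 0 && python3 -m pendant '[[0,0,-0.3,0,0,0],[0,0,-0.3,0,0,0],[0,0,-0.3,0,0,0],[0,0,0,0,0,0],[0,0,0,0,0,0]]'
```

```text
time_s: 3.38
tcp_pos: [0.5156, -0.177, 0.0709]
ee_rot: [[-0.233, -0.972, -0.001], [-0.972, 0.233, 0.0], [0.0, 0.001, -1.0]]
force: [0.5, 0.2, -0.2]
gripper_width: 0.0005
time_s: 4.0
tcp_pos: [0.5161, -0.177, 0.0626]
ee_rot: [[-0.233, -0.972, 0.0], [-0.972, 0.233, -0.0], [0.0, -0.0, -1.0]]
force: [0.4, -0.1, 0.1]
gripper_width: 0.0007
```

```bash
python3 -m pendant '[[0,0,-0.2,0,0,0],[0,0,-0.2,0,0,0],[0,0,-0.1,0,0,0],[0,0,0,0,0,0],[0,0,0,0,0,0]]'; python3 -c "
from h import *
a=r.snapshot('scene');print(r.get_obs()['force'])
p=proj('scene',[.57,-.18,.06]).astype(int);print(p)
cv2.imwrite('pics/s2.png',cv2.resize(a[p[1]-48:p[1]+42,p[0]-60:p[0]+60],(800,600),interpolation=cv2.INTER_CUBIC))"
```

```text
time_s: 4.62
tcp_pos: [0.5166, -0.1772, 0.059]
ee_rot: [[-0.233, -0.972, 0.001], [-0.972, 0.233, -0.001], [0.001, -0.001, -1.0]]
force: [-4.5, 1.2, 15.5]
gripper_width: 0.0004
[-5.01197029  1.08146207 15.16854616]
[213 160]
```

View pics/s2.png

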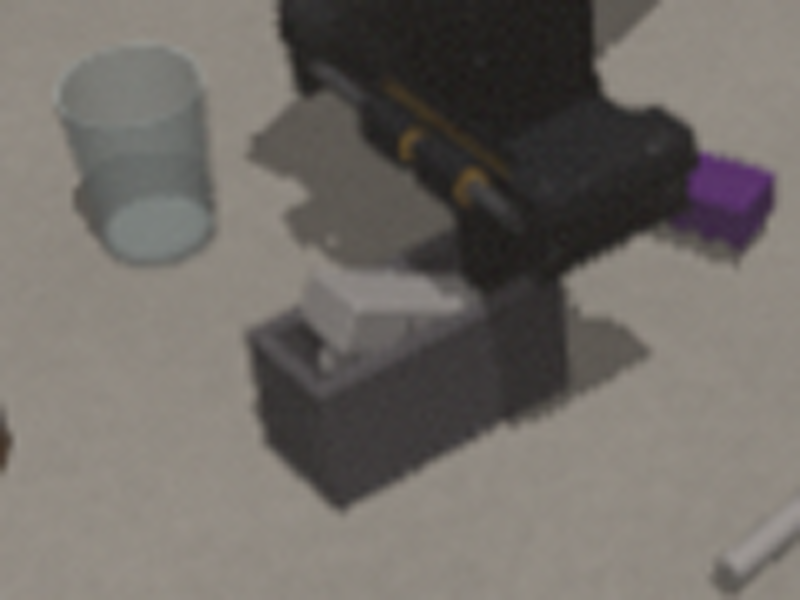

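The picture shows the comb tipped, with its wide end raised above the rim at (350,300). Lift off, tilt the tool to match the comb (about 28.6°), open the jaws and look.

```bash
python3 -m pendant '[[0,0,3,0,0,0],[0,0,4,0,0,0],[0,0,3,0,0,0],[0.8,-0.2,0,-2.2,-9.3,0],[0.9,-0.2,0,-2.2,-9.3,0]]' && python3 -m pendant '[[0.9,-0.2,0,-2.2,-9.3,0],[0.9,-0.2,0,0,0,0],[0,0,0,0,0,0],[0,0,0,0,0,0],[0,0,0,0,0,0]]' 6.5
python3 - <<'E'
from h import *
o=r.get_obs();m=r.camera_model('wrist');a=r.snapshot('wrist');np.save('m2.npy',m,allow_pickle=True)
ms=r.camera_model('scene');s=r.snapshot('scene')
cv2.imwrite('pics/s3full.png',s)
print(o['tcp_pos'],o['ee_rot'].round(4).tolist(),o['force'].round(2))
p=proj('wrist',[.57,-.19,.07],m).astype(int);x0=max(0,p[0]-80);y0=max(0,p[1]-70);print(x0,y0)
w=cv2.resize(a[y0:y0+140,x0:x0+160],(640,560),interpolation=cv2.INTER_CUBIC);cv2.imwrite('pics/w2.png',w)
E
```

```text
time_s: 5.3
tcp_pos: [0.5339, -0.1812, 0.1585]
ee_rot: [[-0.233, -0.917, 0.325], [-0.973, 0.22, -0.077], [-0.001, -0.334, -0.943]]
force: [0.4, -0.1, 0.5]
gripper_width: 0.0001
time_s: 5.92
tcp_pos: [0.5517, -0.185, 0.1579]
ee_rot: [[-0.233, -0.853, 0.467], [-0.973, 0.205, -0.11], [-0.002, -0.48, -0.878]]
force: [0.6, -0.2, -0.0]
gripper_width: 0.0427
[ 0.55166102 -0.18498899  0.15789316] [[-0.2325, -0.8533, 0.4667], [-0.9726, 0.2048, -0.11], [-0.0017, -0.4795, -0.8775]] [ 0.59 -0.19 -0.01]
178 158
```

View pics/w2.png

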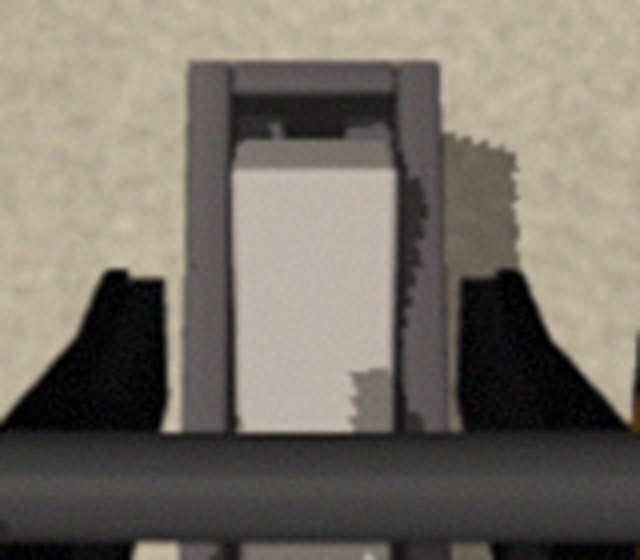

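```bash
python3 - <<'E'
from h import *
m=np.load('m2.npy',allow_pickle=True).item()
u=np.array([.974,-.227,0]);v=np.array([.227,.974,0]);z=np.array([0,0,1]);rod=np.array([.557,-.1865,.042])
print('end mid at z .086:',at('wrist',256.5,199.75,.086,m))
for y in (.064,):
  print('rim far L/R',[at('wrist',178+a/4,158+63/4,.064,m).round(4) for a in(190,440)])
for th in(.42,.46,.5,.54):
  c,s=np.cos(th),np.sin(th);e=c*u+s*z;n=-s*u+c*z
  for S in(.050,.054,.058):
    t=rod+S*e+.022*n;b=rod+S*e
    print(th,S,proj('wrist',t+.017*v,m).round(1),proj('wrist',t-.017*v,m).round(1),proj('wrist',b,m).round(1),t.round(4))
E
```

```text
end mid at z .086: [ 0.59163991 -0.19368796  0.086     ]
rim far L/R [array([ 0.6251, -0.1732,  0.064 ]), array([ 0.6121, -0.2276,  0.064 ])]
0.42 0.05 [236.8 199.1] [278.3 198.8] [257.4 193.2] [ 0.5927 -0.1948  0.0825]
0.42 0.054 [236.7 194.3] [278.4 194.1] [257.3 188.8] [ 0.5963 -0.1957  0.0841]
0.42 0.058 [236.6 189.5] [278.4 189.3] [257.3 184.3] [ 0.5998 -0.1965  0.0857]
0.46 0.05 [236.6 200.7] [278.5 200.5] [257.4 193.7] [ 0.5911 -0.1945  0.0839]
0.46 0.054 [236.5 196. ] [278.6 195.7] [257.4 189.3] [ 0.5946 -0.1953  0.0857]
0.46 0.058 [236.4 191.2] [278.6 191. ] [257.3 184.9] [ 0.5981 -0.1961  0.0875]
0.5 0.05 [236.5 202.5] [278.7 202.3] [257.4 194.3] [ 0.5895 -0.1941  0.0853]
0.5 0.054 [236.4 197.8] [278.7 197.5] [257.4 190. ] [ 0.5929 -0.1949  0.0872]
0.5 0.058 [236.3 193. ] [278.8 192.8] [257.4 185.5] [ 0.5963 -0.1957  0.0891]
0.54 0.05 [236.4 204.4] [278.8 204.1] [257.4 195.1] [ 0.5878 -0.1937  0.0866]
0.54 0.054 [236.3 199.7] [278.9 199.5] [257.4 190.7] [ 0.5911 -0.1944  0.0886]
0.54 0.058 [236.1 195. ] [279.  194.7] [257.4 186.3] [ 0.5944 -0.1952  0.0907]
```

The raised end is at about (0.591,-0.194,0.086) with a tilt of about 0.5 rad. Advance along the tool axis to straddle the bar, then grip.

```bash
python3 -m pendant '[[-1.0,0.25,0,0,0,0],[1.3,-0.3,-2.5,0,0,0],[1.3,-0.3,-2.4,0,0,0],[0.9,-0.2,-1.6,0,0,0],[0,0,0,0,0,0]]' 6.5 && python3 -m pendant '[[0.3,-0.08,-0.6,0,0,0],[0.3,-0.07,-0.5,0,0,0],[0,0,0,0,0,0],[0,0,0,0,0,0],[0,0,0,0,0,0]]'
```

```text
time_s: 6.65
tcp_pos: [0.575, -0.1901, 0.0912]
ee_rot: [[-0.233, -0.854, 0.465], [-0.973, 0.205, -0.109], [-0.002, -0.477, -0.879]]
force: [-0.2, 0.1, 0.1]
gripper_width: 0.0647
time_s: 7.28
tcp_pos: [0.582, -0.1921, 0.0818]
ee_rot: [[-0.233, -0.853, 0.467], [-0.973, 0.205, -0.111], [-0.001, -0.48, -0.877]]
force: [-0.2, 0.3, 0.0]
gripper_width: 0.0651
```

```bash
python3 -m pendant '[[0.03,0,-0.05,0,0,0],[0,0,0,0,0,0],[0,0,0,0,0,0],[0,0,0,0,0,0],[0,0,0,0,0,0]]' 2.5 35
```

```text
time_s: 7.9
tcp_pos: [0.5823, -0.192, 0.0811]
ee_rot: [[-0.233, -0.853, 0.467], [-0.973, 0.205, -0.111], [-0.001, -0.48, -0.877]]
force: [-0.3, 0.5, 0.0]
gripper_width: 0.0333
```

Gripped at 33 mm. Draw out square to the bar, 25 mm.

```bash
python3 -m pendant '[[-0.23,0.06,0.44,0,0,0],[-0.24,0.05,0.44,0,0,0],[-0.23,0.06,0.44,0,0,0],[-0.24,0.05,0.44,0,0,0],[-0.23,0.06,0.44,0,0,0]]' && python3 -m pendant '[[-0.4,0.1,0.8,0,0,0],[-0.2,0.1,2.5,0,0,0],[0,0,3,0,0,0],[0,0,3,0,0,0],[0,0,3,0,0,0]]'
```

```text
time_s: 8.52
tcp_pos: [0.5704, -0.1892, 0.1034]
ee_rot: [[-0.233, -0.853, 0.467], [-0.973, 0.205, -0.111], [-0.001, -0.48, -0.877]]
force: [0.1, 0.5, -0.1]
gripper_width: 0.0335
time_s: 9.15
tcp_pos: [0.5643, -0.187, 0.2275]
ee_rot: [[-0.232, -0.853, 0.467], [-0.973, 0.205, -0.11], [-0.001, -0.48, -0.877]]
force: [0.6, -0.6, -1.6]
gripper_width: 0.0336
```

Comb is out and held. Level the tool, turn about 11° to the tray's heading and carry to just behind the guide for a look.

```bash
python3 -m pendant '[[-0.5,2,0.3,2.2,9.3,0],[-0.5,2,0.3,2.2,9.3,0],[-0.5,2,0.2,2.2,9.3,0],[-2,5,0,0,0,3],[-2,5,0,0,0,3]]' && python3 -m pendant '[[-2,5,0,0,0,3],[-2,5,0,0,0,2],[-2,5,0,0,0,0],[-2,3.2,0,0,0,0],[0,0,0,0,0,0]]'
python3 - <<'E'
from h import *
o=r.get_obs();m=r.camera_model('wrist');a=r.snapshot('wrist');np.save('m3.npy',m,allow_pickle=True)
print(o['tcp_pos'],o['ee_rot'].round(4).tolist(),o['force'].round(2),o['gripper_width'],m['origin'])
cv2.imwrite('pics/w3raw.png',a);cv2.imwrite('pics/w3.png',cv2.resize(a[0:288,64:448],(800,600),interpolation=cv2.INTER_CUBIC))
E
```

```text
time_s: 9.78
tcp_pos: [0.5093, -0.0255, 0.2335]
ee_rot: [[-0.128, -0.992, -0.001], [-0.992, 0.128, 0.002], [-0.002, 0.002, -1.0]]
force: [-0.1, 0.9, -1.0]
gripper_width: 0.0338
time_s: 10.4
tcp_pos: [0.4281, 0.1576, 0.2348]
ee_rot: [[-0.038, -0.999, 0.001], [-0.999, 0.038, -0.0], [-0.0, -0.001, -1.0]]
force: [-0.0, -0.6, -1.6]
gripper_width: 0.0336
[0.42810556 0.15756443 0.2347663 ] [[-0.0378, -0.9993, 0.0011], [-0.9993, 0.0378, -0.0], [-0.0, -0.0011, -1.0]] [-0.   -0.61 -1.59] 0.03359632580247322 [0.50665757 0.15624269 0.38469344]
```

View pics/w3.png

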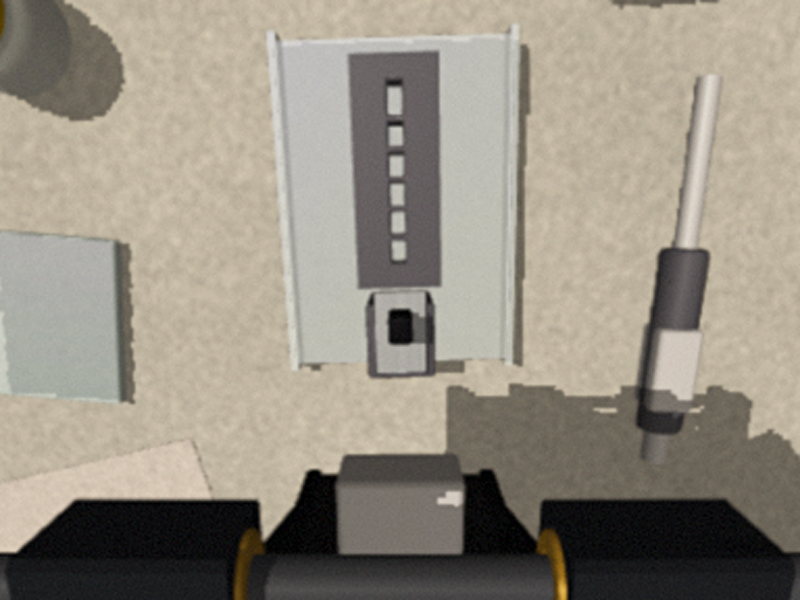

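The view shows the guide's top face from (350,52) to (440,287), the wide slot at (395,98) at the far end, and the bolt grip at (400,326). The comb's end in the jaws is at about (338–462,455–555). Enlarging to read edges.

```bash
python3 - <<'E'
import cv2,numpy as np
a=cv2.imread('pics/w3raw.png')
g=cv2.resize(a[20:140,225:285],None,fx=5,fy=5,interpolation=cv2.INTER_CUBIC)
c=cv2.resize(a[210:270,218:294],None,fx=6,fy=6,interpolation=cv2.INTER_CUBIC)
o=np.zeros((600,300+456,3),np.uint8);o[:,:300]=g;o[:360,300:]=c;cv2.imwrite('pics/w3c.png',o)
E
```

```text
(no output)
```

View pics/w3c.png

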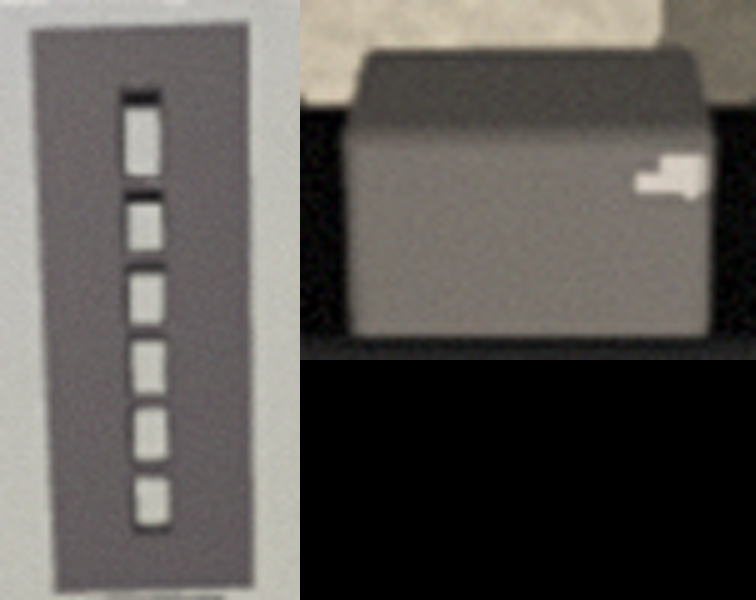

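```bash
python3 - <<'E'
from h import *
m=np.load('m3.npy',allow_pickle=True).item()
G=lambda x,y:at('wrist',225+(x-.0)/5,20+y/5,.034,m)[:2]
# guide corners: far-left(+y), far-right, near-right, near-left
C=np.array([G(*p) for p in((32,30),(249,22),(253,587),(55,592))]);
loc=np.array([[61,23],[61,-23],[-57,-23],[-57,23]])/1000
# slots centres (x-40.. in guide frame, wide at 38, last at -39.5)
S=np.array([G(141,134),G(152.5,504.5)]);sl=np.array([[.038,0],[-.0395,0]])
for A,B in((C,loc),(S,sl),(np.vstack([C,S]),np.vstack([loc,sl]))):
    a=A-A.mean(0);b=B-B.mean(0)
    th=np.arctan2((b[:,0]*a[:,1]-b[:,1]*a[:,0]).sum(),(a*b).sum());R=np.array([[np.cos(th),-np.sin(th)],[np.sin(th),np.cos(th)]])
    t=A.mean(0)-R@B.mean(0);print('yaw',np.degrees(th),'centre',t.round(4),'scale',np.sqrt((a**2).sum()/(b**2).sum()).round(3),'res mm',(1000*(A-B@R.T-t)).round(1).tolist())
P=lambda x,y:(218+(x-300)/6,210+y/6)
obj=np.array([[0,17,11],[0,-17,11],[0,-17,-11],[0,17,-11]],float)/1000
im=np.array([P(345,133),P(713,133),P(690,48),P(368,48)])
K=m['intrinsics'];ok,rv,tv=cv2.solvePnP(obj,im,K,np.array([m['k1'],0,0,0]),flags=cv2.SOLVEPNP_ITERATIVE)
F=np.diag([1,-1,-1.]);R=m['rotation']@F@cv2.Rodrigues(rv)[0];p=m['rotation']@F@tv[:,0]+m['origin']
print('comb end',p.round(4),R.round(3).tolist())
o=r.get_obs();print('tcp',o['tcp_pos'],'tool yaw',np.degrees(np.arctan2(*o['ee_rot'][:2,0][::-1])))
for z in(.233,.234,.235,.236):print(z,[at('wrist',*q,z,m).round(4) for q in im[:2]])
for z in(.213,.211,):print(z,[at('wrist',*q,z,m).round(4) for q in im[2:]])
E
```

```text
yaw -0.7167406848110952 centre [0.5227 0.1567] scale 0.989 res mm [[-0.8, -0.4], [-0.4, 0.4], [0.6, 0.4], [0.6, -0.3]]
yaw -0.33802577552541563 centre [0.5245 0.1568] scale 0.993 res mm [[-0.3, 0.0], [0.3, -0.0]]
yaw -0.6585193408845725 centre [0.5233 0.1567] scale 0.99 res mm [[-1.3, -0.5], [-1.0, 0.2], [-0.0, 0.4], [-0.0, -0.3], [0.9, 0.3], [1.5, -0.1]]
comb end [0.4365 0.1585 0.2175] [[0.999, 0.037, 0.01], [-0.037, 0.999, 0.002], [-0.01, -0.002, 1.0]]
tcp [0.42911975 0.15558713 0.23457117] tool yaw -92.32930356251978
0.233 [array([0.4392, 0.1751, 0.233 ]), array([0.438 , 0.1418, 0.233 ])]
0.234 [array([0.4397, 0.1749, 0.234 ]), array([0.4384, 0.1419, 0.234 ])]
0.235 [array([0.4401, 0.1748, 0.235 ]), array([0.4389, 0.142 , 0.235 ])]
0.236 [array([0.4406, 0.1747, 0.236 ]), array([0.4393, 0.1421, 0.236 ])]
0.213 [array([0.4383, 0.1422, 0.213 ]), array([0.4395, 0.1746, 0.213 ])]
0.211 [array([0.4375, 0.142 , 0.211 ]), array([0.4388, 0.1748, 0.211 ])]
```

The comb sits level in the jaws with its centre about 41 mm behind the TCP. Guide centre is about (0.523,0.156), yaw about -0.7°. Moving to hover with the tooth tips about 1 cm above the guide, then checking the relative alignment in one picture.

```bash
python3 -m pendant '[[4.5,0,0,0,0,0.8],[4.5,0,0,0,0,0.8],[4.5,0,0,0,0,0],[0,0,-4,0,0,0],[0,0,-4,0,0,0]]' && python3 -m pendant '[[0,0,-4,0,0,0],[0,0,-3,0,0,0],[0,0,0,0,0,0],[0,0,0,0,0,0],[0,0,0,0,0,0]]'
python3 - <<'E'
from h import *
o=r.get_obs();m=r.camera_model('wrist');a=r.snapshot('wrist');np.save('m4.npy',m,allow_pickle=True)
s=r.snapshot('scene')
print(o['tcp_pos'],o['ee_rot'].round(4).tolist(),o['force'].round(2),o['gripper_width'],m['origin'])
cv2.imwrite('pics/w4raw.png',a);cv2.imwrite('pics/s4raw.png',s)
p=proj('wrist',[.58,.156,.034],m);print(p)
q=proj('scene',[.53,.156,.05]).astype(int);print(q)
g=cv2.resize(a[120:260,200:310],None,fx=4,fy=4,interpolation=cv2.INTER_CUBIC)
h=cv2.resize(s[q[1]-50:q[1]+50,q[0]-45:q[0]+45],(360,400),interpolation=cv2.INTER_CUBIC)
z=np.zeros((560,800,3),np.uint8);z[:,:440]=g;z[:400,440:]=h;cv2.imwrite('pics/w4.png',z)
E
```

```text
time_s: 11.08
tcp_pos: [0.5657, 0.1531, 0.1526]
ee_rot: [[-0.018, -1.0, -0.0], [-1.0, 0.018, 0.0], [-0.0, 0.0, -1.0]]
force: [-0.2, 0.1, -2.4]
gripper_width: 0.0337
time_s: 11.7
tcp_pos: [0.5656, 0.1547, 0.0857]
ee_rot: [[-0.016, -1.0, 0.002], [-1.0, 0.016, 0.0], [-0.0, -0.002, -1.0]]
force: [0.1, 0.0, -0.4]
gripper_width: 0.0337
[0.56562895 0.15473853 0.08565692] [[-0.0159, -0.9999, 0.0023], [-0.9999, 0.0159, 0.0002], [-0.0003, -0.0023, -1.0]] [ 0.1   0.03 -0.36] 0.03367042830893932 [0.6440416  0.15514517 0.23573048]
[255.82023911 197.50192498]
[328 207]
```

View pics/w4.png

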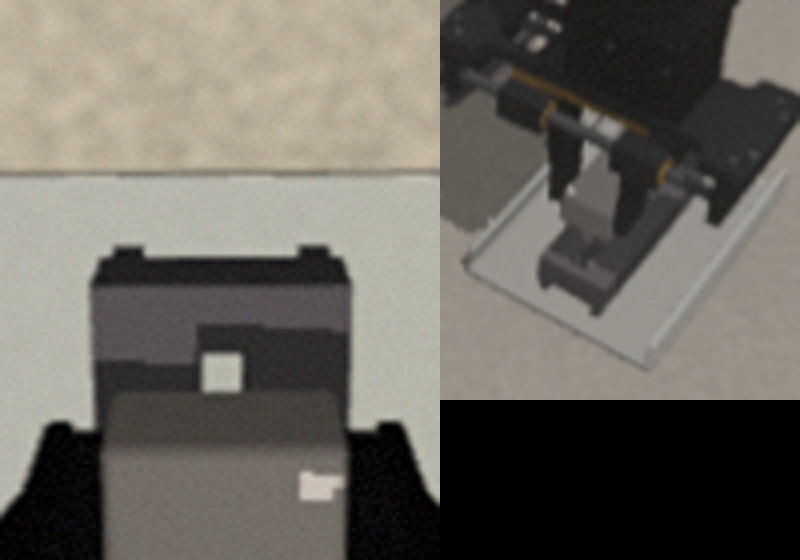

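```bash
python3 - <<'E'
from h import *
m=np.load('m4.npy',allow_pickle=True).item()
P=lambda x,y:(200+x/4,120+y/4)
A=lambda x,y,z:(1000*at('wrist',*P(x,y),z,m)).round(1)[:2]
print('guide far L,R',A(92,284,.034),A(350,284,.034),'near y=425',A(97,425,.034),A(349,425,.034))
print('slot bottom-ish edges x 200,244 at z .034', A(200,360,.034),A(244,360,.034))
for zt in(.083,.085,.087):print('comb top L,R',zt,A(102,447,zt),A(349,447,zt),'bottom',A(112,393,zt-.022),A(340,393,zt-.022))
o=r.get_obs();print(o['tcp_pos'],np.degrees(np.arctan2(*o['ee_rot'][:2,0][::-1])))
E
```

```text
guide far L,R [585.1 178.6] [584.4 134. ] near y=425 [558.8 178.9] [558.1 133.8]
slot bottom-ish edges x 200,244 at z .034 [570.8 160.2] [570.7 152.5]
comb top L,R 0.083 [576.2 172.6] [575.7 139. ] bottom [575.5 173.2] [574.9 138.1]
comb top L,R 0.085 [577.1 172.4] [576.6 139.2] bottom [576.2 173. ] [575.7 138.3]
comb top L,R 0.087 [578.  172.2] [577.5 139.4] bottom [577.  172.8] [576.5 138.5]
[0.56527306 0.15482203 0.08523582] -90.89113580941722
```

The comb lines up with the guide within about 0.6 mm: guide end x 584.7 and mid y 156.3, comb end x 576.4 (want 575.7) and y 155.8. Apply the small correction and lower.

```bash
python3 -m pendant '[[-0.05,0.06,-0.4,0,0,0],[0,0,-0.4,0,0,0],[0,0,-0.3,0,0,0],[0,0,-0.2,0,0,0],[0,0,0,0,0,0]]' && python3 -m pendant '[[0,0,-0.2,0,0,0],[0,0,-0.2,0,0,0],[0,0,0,0,0,0],[0,0,0,0,0,0],[0,0,0,0,0,0]]'
```

```text
time_s: 12.42
tcp_pos: [0.564, 0.1554, 0.0709]
ee_rot: [[-0.015, -1.0, -0.0], [-1.0, 0.015, -0.0], [0.0, 0.0, -1.0]]
force: [-0.1, 0.6, -0.8]
gripper_width: 0.0335
time_s: 13.05
tcp_pos: [0.5642, 0.1554, 0.0671]
ee_rot: [[-0.015, -1.0, 0.0], [-1.0, 0.015, -0.0], [0.0, -0.0, -1.0]]
force: [1.9, -0.7, -0.9]
gripper_width: 0.0335
```

```bash
python3 -m pendant '[[0.06,0,0,0,0,0],[0,0,-0.2,0,0,0],[0,0,-0.2,0,0,0],[0,0,-0.2,0,0,0],[0,0,0,0,0,0]]'
```

```text
time_s: 13.68
tcp_pos: [0.5645, 0.1553, 0.0608]
ee_rot: [[-0.015, -1.0, -0.0], [-1.0, 0.015, -0.0], [0.0, 0.0, -1.0]]
force: [-0.1, -0.9, -0.4]
gripper_width: 0.0337
```

```bash
python3 -m pendant '[[0,0,-0.2,0,0,0],[0,0,-0.15,0,0,0],[0,0,-0.1,0,0,0],[0,0,0,0,0,0],[0,0,0,0,0,0]]'
```

```text
time_s: 14.3
tcp_pos: [0.5647, 0.1554, 0.0567]
ee_rot: [[-0.015, -1.0, 0.0], [-1.0, 0.015, -0.0], [0.0, -0.0, -1.0]]
force: [-1.3, 0.5, -0.8]
gripper_width: 0.0337
```

```bash
python3 -m pendant '[[0,0,-0.1,0,0,0],[0,0,-0.1,0,0,0],[0,0,0,0,0,0],[0,0,0,0,0,0],[0,0,0,0,0,0]]'
```

```text
time_s: 14.92
tcp_pos: [0.5649, 0.1554, 0.0558]
ee_rot: [[-0.015, -1.0, 0.001], [-1.0, 0.015, -0.001], [0.001, -0.001, -1.0]]
force: [-4.9, -3.0, 14.1]
gripper_width: 0.0337
```

Contact at 14 N at TCP z 0.0558, which is the expected home height. Release, rise, go back over the bolt and check.

```bash
python3 -m pendant '[[0,0,0.05,0,0,0],[0,0,0,0,0,0],[0,0,0,0,0,0],[0,0,0,0,0,0],[0,0,0,0,0,0]]' 6.5 && python3 -m pendant '[[0,0,3,0,0,0],[0,0,4,0,0,0],[0,0,3,0,0,0],[-4,0.05,1,0,0,0],[-4,0.05,0,0,0,0]]' && python3 -m pendant '[[-3.8,0.05,0,0,0,0],[0,0,0,0,0,0],[0,0,0,0,0,0],[0,0,0,0,0,0],[0,0,0,0,0,0]]' 5
python3 - <<'E'
from h import *
o=r.get_obs();m=r.camera_model('wrist');a=r.snapshot('wrist');np.save('m5.npy',m,allow_pickle=True)
s=r.snapshot('scene');print(o['tcp_pos'],o['gripper_width'],o['force'].round(2))
q=proj('scene',[.51,.156,.05]).astype(int)
p=proj('wrist',[.51,.156,.06],m).astype(int);x0,y0=p[0]-55,max(0,p[1]-85);print(x0,y0)
g=cv2.resize(a[y0:y0+150,x0:x0+110],None,fx=4,fy=4,interpolation=cv2.INTER_CUBIC)
h=cv2.resize(s[q[1]-50:q[1]+50,q[0]-45:q[0]+45],(360,400),interpolation=cv2.INTER_CUBIC)
z=np.zeros((600,800,3),np.uint8);z[:g.shape[0],:440]=g;z[:400,440:]=h;cv2.imwrite('pics/w5.png',z)
E
```

```text
time_s: 15.55
tcp_pos: [0.5647, 0.1554, 0.055]
ee_rot: [[-0.015, -1.0, -0.0], [-1.0, 0.015, -0.0], [0.0, 0.0, -1.0]]
force: [0.3, -0.1, -0.7]
gripper_width: 0.0642
time_s: 16.18
tcp_pos: [0.4842, 0.1569, 0.1658]
ee_rot: [[-0.015, -1.0, 0.001], [-1.0, 0.015, 0.001], [-0.001, -0.001, -1.0]]
force: [-0.1, 1.0, 0.4]
gripper_width: 0.065
time_s: 16.8
tcp_pos: [0.4471, 0.157, 0.1649]
ee_rot: [[-0.016, -1.0, -0.0], [-1.0, 0.016, 0.001], [-0.001, 0.0, -1.0]]
force: [-0.0, 0.0, -0.2]
gripper_width: 0.0503
[0.44712053 0.15696046 0.16492121] 0.050301091669399285 [-0.01  0.   -0.22]
202 35
```

View pics/w5.png

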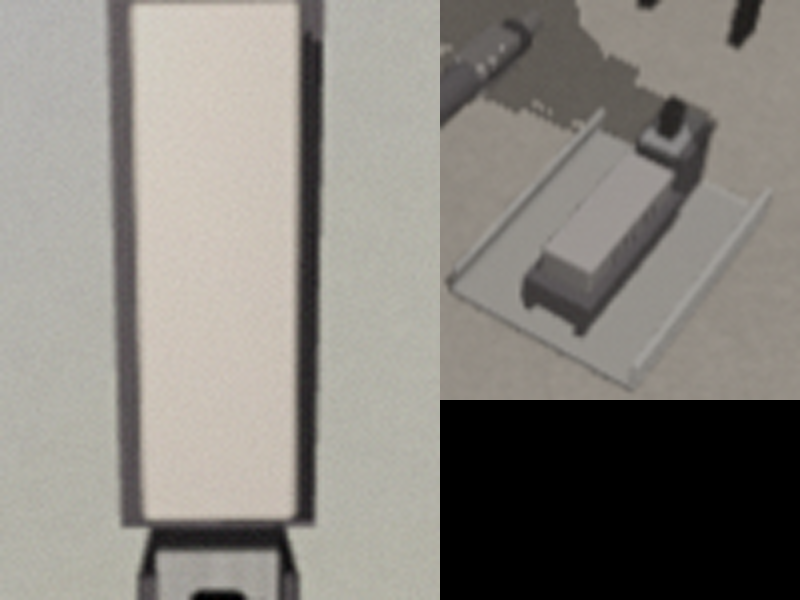

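The comb lies flat in the guide. Its top face corners in the crop are (130,3), (299,3), (297,520) and (143,520), and the bolt is still back with its grip at about (218,592). Check numbers.

```bash
python3 - <<'E'
from h import *
m=np.load('m5.npy',allow_pickle=True).item()
A=lambda x,y,z:(1000*at('wrist',202+x/4,35+y/4,z,m)).round(1)[:2]
Q=np.array([A(*p,.056) for p in((130,3),(299,3),(297,521),(142,521))]);print(Q.tolist(),Q.mean(0),np.linalg.norm(Q[0]-Q[3]),np.linalg.norm(Q[0]-Q[1]))
G=np.array([A(*p,.034) for p in((122,526),(315,525))]);print('guide near end',G.tolist())
print('grip far edge',A(218.5,593,.091))
E
```

```text
[[574.7, 173.0], [574.2, 140.3], [472.0, 140.4], [472.5, 173.9]] [523.35 156.9 ] 102.20396274117755 32.7038224065628
guide near end [[466.8, 180.0], [466.4, 134.7]]
grip far edge [465.6 157.5]
```

```bash
python3 - <<'E'
from h import *
m=np.load('m3.npy',allow_pickle=True).item()
for Y in(310,326,343):print(Y,[(1000*at('wrist',64+400*.48,Y*.48,z,m)).round(1)[:2].tolist() for z in(.065,.091)])
for x in(-.084,-.077,-.07,-.063):
  print(x,[((proj('wrist',[.5236+x+d,.157,z],m)-[64,0])/.48).round(0).tolist() for d,z in((.007,.065),(.007,.091),(-.007,.091))])
m=np.load('m5.npy',allow_pickle=True).item()
for x in(-.084,-.077,-.07,-.063):print(x,[((proj('wrist',[.5236+x+.007,.157,z],m)-[202,35])*4).round(0).tolist() for z in(.065,.091)])
a=r.snapshot('wrist')
cv2.imwrite('pics/w6.png',cv2.resize(a[150:290,180:330],(750,700))[:600])
E
```

```text
310 [[458.5, 157.6], [462.4, 157.4]]
326 [[450.3, 157.9], [454.9, 157.7]]
343 [[441.5, 158.2], [446.8, 158.0]]
-0.084 [[402.0, 333.0], [402.0, 343.0], [403.0, 372.0]]
-0.077 [[401.0, 320.0], [402.0, 329.0], [403.0, 358.0]]
-0.07 [[401.0, 306.0], [401.0, 314.0], [402.0, 343.0]]
-0.063 [[400.0, 292.0], [401.0, 299.0], [402.0, 329.0]]
-0.084 [[222.0, 647.0], [223.0, 687.0]]
-0.077 [[221.0, 615.0], [222.0, 653.0]]
-0.07 [[221.0, 584.0], [222.0, 618.0]]
-0.063 [[221.0, 551.0], [221.0, 583.0]]
```

View pics/w6.png

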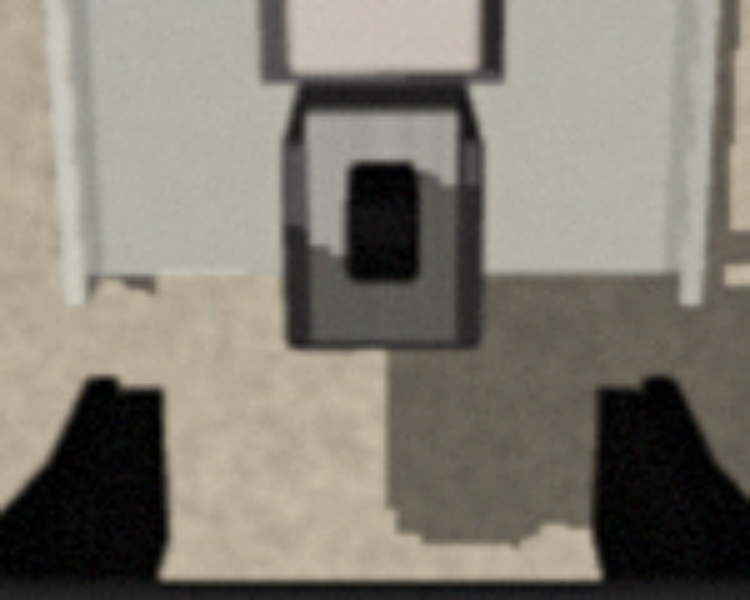

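The black grip is at (383,222) in this crop, which puts its centre at about (0.452,0.157). I'll grip it lightly and slide it +x.

```bash
python3 -m pendant '[[0.45,0,-3,0,0,0],[0,0,-3,0,0,0],[0,0,-1.7,0,0,0],[0,0,-0.6,0,0,0],[0,0,0,0,0,0]]' && python3 -m pendant '[[0,0,0,0,0,0],[0,0,0,0,0,0],[0,0,0,0,0,0],[0,0,0,0,0,0],[0,0,0,0,0,0]]' 0.6 15
```

```text
time_s: 17.58
tcp_pos: [0.4514, 0.157, 0.0824]
ee_rot: [[-0.015, -1.0, 0.0], [-1.0, 0.015, 0.0], [-0.0, -0.0, -1.0]]
force: [0.2, -0.3, 0.1]
gripper_width: 0.0497
time_s: 18.2
tcp_pos: [0.4512, 0.1566, 0.0821]
ee_rot: [[-0.016, -1.0, 0.0], [-1.0, 0.016, -0.0], [0.0, -0.0, -1.0]]
force: [0.1, -0.5, 2.1]
gripper_width: 0.0118
```

```bash
python3 -m pendant '[[0.5,0,0,0,0,0],[0.5,0,0,0,0,0],[0.5,0,0,0,0,0],[0.5,0,0,0,0,0],[0,0,0,0,0,0]]' && python3 -m pendant '[[0.3,0,0,0,0,0],[0.2,0,0,0,0,0],[0.2,0,0,0,0,0],[0,0,0,0,0,0],[0,0,0,0,0,0]]'
```

```text
time_s: 18.82
tcp_pos: [0.4721, 0.1565, 0.0822]
ee_rot: [[-0.016, -1.0, 0.001], [-1.0, 0.016, -0.0], [0.0, -0.001, -1.0]]
force: [1.4, -5.2, 3.1]
gripper_width: 0.0119
time_s: 19.45
tcp_pos: [0.4749, 0.1564, 0.0812]
ee_rot: [[-0.015, -1.0, -0.007], [-1.0, 0.015, -0.003], [0.003, 0.007, -1.0]]
force: [-15.8, -6.2, 11.7]
gripper_width: 0.012
```

The bolt moved 23.7 mm, then met a firm 16 N. Release, rise and compare with the earlier view by image code, since I've used up the pictures to view.

```bash
python3 -m pendant '[[-0.15,0,0,0,0,0],[0,0,0,0,0,0],[0,0,0,0,0,0],[0,0,0,0,0,0],[0,0,0,0,0,0]]' 5 && python3 -m pendant '[[0,0,1.5,0,0,0],[0,0,3,0,0,0],[0,0,3.8,0,0,0],[0,0,0,0,0,0],[0,0,0,0,0,0]]'
python3 - <<'E'
from h import *
o=r.get_obs();m=r.camera_model('wrist');a=r.snapshot('wrist');cv2.imwrite('pics/w7raw.png',a);np.save('m7.npy',m,allow_pickle=True)
print(o['tcp_pos'],o['gripper_width'],o['force'].round(1))
b=cv2.imread('pics/w6.png');m5=np.load('m5.npy',allow_pickle=True).item()
def rows(g,sc,x0,y0):
    k=(g.max(2)<22).astype(np.uint8);n,l,s,c=cv2.connectedComponentsWithStats(k)
    for i in range(1,n):
        if s[i,4]>120*sc*sc:print([round(v/sc,1) for v in s[i,:4]],'->u',round(x0+c[i,0]/sc,1),'v',round(y0+c[i,1]/sc,1),'area',s[i,4]/sc/sc, 'top v',y0+s[i,1]/sc)
print('before');rows(b,5,180,150);print('after');rows(a[100:270,180:330],1,180,100)
E
```

```text
time_s: 20.08
tcp_pos: [0.4768, 0.1569, 0.0821]
ee_rot: [[-0.015, -1.0, 0.0], [-1.0, 0.015, 0.0], [-0.0, -0.0, -1.0]]
force: [1.3, 0.5, 0.4]
gripper_width: 0.0481
time_s: 20.7
tcp_pos: [0.4767, 0.1567, 0.1653]
ee_rot: [[-0.015, -1.0, 0.0], [-1.0, 0.015, -0.0], [0.0, -0.0, -1.0]]
force: [-0.3, 0.4, 0.1]
gripper_width: 0.0501
[0.47666784 0.15674569 0.16526851] 0.050056124871196254 [-0.3  0.4  0.1]
before
[np.float64(70.2), np.float64(33.2), np.float64(13.2), np.float64(22.6)] ->u 256.6 v 194.5 area 275.28000000000003 top v 183.2
[np.float64(0.0), np.float64(76.2), np.float64(32.8), np.float64(41.2)] ->u 198.5 v 250.0 area 967.24 top v 226.2
[np.float64(119.2), np.float64(76.0), np.float64(30.8), np.float64(41.4)] ->u 313.0 v 249.3 area 966.6 top v 226.0
after
[np.float64(70.0), np.float64(93.0), np.float64(14.0), np.float64(23.0)] ->u 256.2 v 203.8 area 277.0 top v 193.0
[np.float64(0.0), np.float64(126.0), np.float64(33.0), np.float64(42.0)] ->u 198.2 v 249.5 area 975.0 top v 226.0
[np.float64(119.0), np.float64(126.0), np.float64(31.0), np.float64(42.0)] ->u 312.6 v 249.1 area 971.0 top v 226.0
```

Image comparison gives a bolt travel of about 21.6 mm, with the grip now at tray x of about -50 mm (nominal fully across is -51). That is close to the limit, so I'll regrip harder and push again to confirm the end stop.

```bash
python3 -m pendant '[[-0.3,0,-3,0,0,0],[0,0,-3,0,0,0],[0,0,-1.7,0,0,0],[0,0,-0.6,0,0,0],[0,0,0,0,0,0]]' && python3 -m pendant '[[0,0,0,0,0,0],[0,0,0,0,0,0],[0,0,0,0,0,0],[0,0,0,0,0,0],[0,0,0,0,0,0]]' 0.6 45 && python3 -m pendant '[[0.1,0,0,0,0,0],[0.1,0,0,0,0,0],[0.1,0,0,0,0,0],[0,0,0,0,0,0],[0,0,0,0,0,0]]'
```

```text
time_s: 21.38
tcp_pos: [0.4738, 0.157, 0.0822]
ee_rot: [[-0.015, -1.0, -0.0], [-1.0, 0.015, 0.0], [-0.0, 0.0, -1.0]]
force: [-0.5, 0.4, -0.5]
gripper_width: 0.0503
time_s: 22.0
tcp_pos: [0.4737, 0.1564, 0.0822]
ee_rot: [[-0.016, -1.0, -0.0], [-1.0, 0.016, -0.001], [0.001, 0.0, -1.0]]
force: [-1.9, -2.0, 2.2]
gripper_width: 0.0118
time_s: 22.62
tcp_pos: [0.474, 0.1565, 0.082]
ee_rot: [[-0.015, -1.0, -0.005], [-1.0, 0.015, -0.003], [0.003, 0.005, -1.0]]
force: [-15.3, -4.7, 17.4]
gripper_width: 0.0116
```

Only 0.3 mm further against 15 N, so the bolt is at its end stop. Release, retreat and do a final check of the comb.

```bash
python3 -m pendant '[[-0.3,0,0,0,0,0],[0,0,0,0,0,0],[0,0,0,0,0,0],[0,0,0,0,0,0],[0,0,0,0,0,0]]' 5 && python3 -m pendant '[[0,0,1.5,0,0,0],[0,0,3,0,0,0],[0,0,3.8,0,0,0],[0,0,0,0,0,0],[0,0,0,0,0,0]]'
python3 - <<'E'
from h import *
o=r.get_obs();m=r.camera_model('wrist');a=r.snapshot('wrist');cv2.imwrite('pics/w8raw.png',a)
print(o['time_s'],o['tcp_pos'],o['gripper_width'],o['force'].round(1))
k=(a[100:270,180:330].max(2)<22).astype(np.uint8);n,l,s,c=cv2.connectedComponentsWithStats(k)
print('grip',[(c[i]+[180,100]).round(1).tolist() for i in range(1,n) if 150<s[i,4]<500])
# comb: warm light pixels -> largest component in neighbourhood
b=a.astype(int);p=proj('wrist',[.54,.157,.056],m).astype(int);print('comb px',a[p[1],p[0]],p)
k=cv2.floodFill(a.copy(),np.zeros((386,514),np.uint8),tuple(int(v) for v in p),(0,0,255),(6,6,6),(6,6,6))
msk=(k[1]==[0,0,255]).all(2);ys,xs=np.nonzero(msk);print('area',msk.sum(),xs.min(),xs.max(),ys.min(),ys.max())
for v in(ys.min()+8,int(np.median(ys))):
    q=xs[ys==v];print([(1000*at('wrist',u,v,.056,m)).round(1)[:2].tolist() for u in(q.min()-.0,q.max()+1)])
print('far end',(1000*at('wrist',np.median(xs),ys.min(),.056,m)).round(1))
E
```

```text
time_s: 23.25
tcp_pos: [0.4738, 0.1569, 0.0821]
ee_rot: [[-0.015, -1.0, 0.0], [-1.0, 0.015, 0.0], [-0.0, -0.0, -1.0]]
force: [-0.0, -0.1, -0.1]
gripper_width: 0.0481
time_s: 23.88
tcp_pos: [0.4736, 0.1568, 0.1653]
ee_rot: [[-0.015, -1.0, 0.0], [-1.0, 0.015, -0.0], [0.0, -0.0, -1.0]]
force: [-0.5, -0.3, 0.2]
gripper_width: 0.0498
23.875 [0.47364714 0.15675282 0.16526542] 0.049798571655767426 [-0.5 -0.3  0.2]
grip [[256.1, 200.2]]
comb px [187 197 205] [255 116]
area 3827 237 274 73 192
[[568.1, 171.8], [567.6, 141.3]]
[[534.1, 172.1], [533.6, 141.2]]
far end [573.9 156.5  56. ]
```

```bash
python3 - <<'E'
from h import *
m=r.camera_model('wrist');a=cv2.imread('pics/w8raw.png').astype(int)
for v in range(140,200,2):print(v,a[v,248:252].mean(0).round().astype(int).tolist(),a[v,255:258].mean(0).round().astype(int).tolist(),(1000*at('wrist',256,v,.062,m)-[523.5,0,0]).round(1)[0])
E
```

```text
140 [186, 196, 205] [186, 196, 205] -2.5
142 [184, 194, 204] [183, 193, 204] -4.2
144 [186, 196, 204] [185, 195, 203] -5.8
146 [185, 194, 203] [184, 194, 203] -7.5
148 [184, 194, 202] [184, 194, 203] -9.1
150 [184, 194, 202] [184, 193, 202] -10.8
152 [184, 194, 204] [183, 193, 202] -12.5
154 [182, 193, 200] [183, 194, 203] -14.2
156 [182, 194, 202] [184, 194, 203] -15.8
158 [182, 193, 202] [182, 194, 203] -17.5
160 [181, 192, 201] [180, 191, 200] -19.2
162 [181, 193, 201] [181, 192, 201] -20.9
164 [182, 193, 202] [183, 193, 203] -22.6
166 [182, 193, 202] [183, 193, 202] -24.4
168 [182, 192, 202] [180, 191, 200] -26.1
170 [182, 191, 200] [181, 190, 200] -27.8
172 [180, 190, 199] [182, 193, 202] -29.5
174 [183, 192, 201] [182, 192, 201] -31.3
176 [172, 182, 190] [173, 183, 193] -33.0
178 [87, 92, 94] [99, 102, 104] -34.8
180 [152, 158, 162] [158, 164, 169] -36.6
182 [152, 157, 162] [155, 162, 165] -38.3
184 [151, 157, 160] [157, 164, 167] -40.1
186 [153, 158, 162] [162, 169, 173] -41.9
188 [130, 135, 137] [74, 78, 79] -43.7
190 [72, 74, 76] [0, 1, 2] -45.5
192 [71, 72, 74] [10, 11, 10] -47.3
194 [65, 68, 69] [11, 11, 10] -49.1
196 [62, 64, 64] [12, 8, 12] -50.9
198 [53, 57, 57] [11, 9, 11] -52.7
```

The tongue tip is at tray x of about -35 to -36 mm, the nominal fully across position (16 mm cover). The comb is unmoved. Handing in.

```bash
python3 -c "
from station import r
print(r.hand_in(), r.get_obs()['time_s'])"
```

```text
the job is handed in; nothing more can be done
the job is handed in; nothing more can be done
```

I tipped the comb up in its nest, took it by the raised end and drew it out square to its bar. I then lowered it into the guide, wide tooth in the wide slot, slid the bolt across, and handed in at about 24 s. `hand_in` reports no verdict, so the result rests on my own checks.

- **Comb:** it bottomed on the guide at the expected height, with 14 N contact. After release its centre measured within about 0.5 mm of the guide's centre. After the bolt was across, its far end and sides were still in place to about 1 mm.
- **Bolt:** a second, harder push moved it only 0.3 mm against 15 N, and its tongue tip is at tray x of about -35 to -36 mm, which is the nominal fully across position.
- **One disagreement:** image comparison gave only about 21.6 mm of bolt travel, against a nominal 26 mm. The grip's measured starting point was also about 6 mm ahead of nominal, so the bolt probably did not start fully drawn back. I took the end stop and the tongue position as proof that it is fully across.
- **Robot and bench:** the gripper is open and well above everything, with no force on it. I kept clear of the other things on the bench but did not re-measure them at the end, because my picture views were used up.

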